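Back the coil winder off one notch

ROBOT

A 6-joint arm with a two-finger parallel gripper is mounted at the origin on the work surface. World frame = base frame: x ahead of the robot, y to its left, z up, the work surface at z = 0. Lengths are in mm, angles in rad, forces in N, time in s.
With the tool pointing down it reaches from about 275 to 750 mm from the base axis. Payload 10.2 kg.
Tool frame: the origin (TCP) lies midway between the tips of the shut fingers; the grasp point (between the pads) lies grip_depth behind it (grip_depth is the distance from the TCP to the grasp point, in mm); z points along the fingers, y is the line along which they close (so a half turn about z gives the same grasp; the last joint's range is limited). The gripper opens to 85 mm and grips with 20 to 120 N. Pads are 22 mm wide; open, the fingers measure 114 mm over their backs; the gripper's body (76 mm by 85 mm) begins 54 mm behind the grasp point. The pads swing forward as they close: fully open they stand 13 mm farther back than shut.
Start: joints at [-1.483, 0.313, 1.498, -0, 1.331, -0.223], TCP at [160.543, -499.857, 231.294] pointing down, gripper open.
Joint ranges: [-2.94, 2.94], [-0.97, 2.17], [0.19, 2.56], [-1.23, 4.37], [0.02, 3.11], [-2.88, 2.88]. Speed limits (rad/s): [2.39, 2.39, 3.01, 3.14, 3.14, 3.14].

INTERFACE

Orientations are given as a unit quaternion [w, x, y, z].
In Python, from rig import * gives the robot as it stands.
- The arm moves only by the tool servo_tool, never from a script. Its argument "commands" is a list of rows, each a list of 3 entries, a list of its own where there are three numbers: the gripper command: -1 is fully open, 1 is shut, values between are in proportion, then the shift along the tool's x, y, z in m, then the turn, a rotation vector about the tool's x, y, z in units of 6 degrees (1.0 is 6 degrees). In form: [[grip, [dx, dy, dz], [ax, ay, az]], ...]. A call has 1 to 10 rows; each row shifts and turns the commanded pose from where the row before left it, along the tool's axes as they then stand; what a row does not reach is not made up. A row lasts 1/12 s, in which the tool goes at most 41.7 mm and 7.16 degrees, less where a joint would pass 70% of its speed; a pose out of reach is approached as far as the arm can. A call is refused whole if a number of a shift passes 0.0417 or a number of a turn 1, either way. A call with a gripper value outside its range is refused whole. The fingers move at their own pace and stop on an object; "squeeze" is the grip in N (left out, the last holds). Time passes only in rows, so rows that do not move let the fingers close. It gives the time, the measured TCP pose, the force, the opening and the grip force at its end, in the units of the state.
- sense(): the state, without advancing time (a new reading comes with each control period).
- capture(name): name is "scene" or "side" or "wrist"; returns a dict with "pixels" (480x640x3 uint8, red, green, blue), "z_map" (480x640 float32, mm along the optical axis (not along the pixel's ray), 0 where there is no reading), "fx", "fy", "cx", "cy" (pixels), "rvec" (rotation vector, rad) and "tvec" (3), from world to camera coordinates, as OpenCV has them; the wrist camera has in their place "T_tool_cam" (4x4, takes a point from camera to tool coordinates, whose origin is the TCP and whose axes are the flange's). Camera axes: x right, y down, z forward; pixel columns grow to the right and rows downward; lengths in mm; the calibration is good to about 2 mm. A picture is of the moment at which its call begins: read the wrist's pose just before it.
- finish_job(): hands the job in; it is judged then, once.
The state is a dict: "time_s": time; "joints": joint angles; "dq": joint speeds; "tau": joint torques, N m; "eef_pos": TCP position; "ee_rot": TCP orientation; "force": force on the tool from outside, world axes, zero at the start; "wrist_torque": the same for the moment, N m; "grip_width": opening from 0.0 (shut) to 1.0 (fully open); "grip_force": force on a finger pad.
Only numpy, scipy, OpenCV 4.12 (cv2) and the standard library are available. Lean on these libraries where they do the work, as an engineer would, in place of code of your own. Each camera call takes 0.05 s, during which the arm holds its last target. There are 200 camera calls.

TASK

The bobbin on the hand coil winder stands one notch too far forward. With a fingertip, lift the pawl off the ratchet wheel by its red pin and swing it over until it stays up by itself, push the black turning handle back one notch so that the white tooth comes to the red pointer, then tip the pawl back over so that it drops between the teeth and locks the wheel. Only push, lightly, with the fingers: grip nothing, do not wind the wheel forward, and leave the loose things on the bench alone.

Things in the scene. Friction and masses are not known exactly. Their poses are not given: they have to be found in the camera images.
- winder: Hand coil winder, bolted down: blue base 200 x 250 x 12 mm, two bearing standards, black counter. Origin on the bench under the ratchet wheel's centre. x axis: level, from the wheel to the pawl's side; y: along the spindle, from the wheel to the bobbin; z up. Handle and red pin stick out of the wheel's outer side (-y), where only the hub (36 mm across, to y = -26 mm) is in front of the wheel.
- wheel_centre (a point): Centre of the dark steel ratchet wheel, on the spindle axis, 100 mm above the bench. The wheel is 124 mm across the tooth tips and 14 mm thick (winder y from -7 to +7 mm), with 10 saw teeth 11 mm deep.
- ratchet_wheel (a joint): Turn of wheel, handle and bobbin, rad; grows as it is turned back (wheel top goes to the winder's +x). One notch is 0.628. Starts between -0.08 and 0.08; white tooth at the pointer at 0.628. The seated pawl stops it from turning back past 0.13 (one notch on: past 0.75), but not forward; the pawl seats fully from 0.50 to 0.70. Bearing drag 0.12 N m (3 N at the handle); stays where it is left.
- handle (a point): Middle of the black free-turning grip, 20 mm thick, 58 mm long, parallel to the spindle (winder y -75 to -17 mm, this point -46), 42 mm from the spindle axis. At joint 0 it is 14 mm to the winder's -x of the axis and 39 mm above it (110 deg from +x, upwards); one notch back takes it over the top, 26 mm towards +x, to 12 mm on the +x side, 40 mm above.
- white_tooth (a point): Tip of the white-painted tooth, 62 mm from the spindle axis, at 124 deg from the winder's +x (upwards) when the wheel joint is 0, at 88 deg, by the pointer, when it is 0.628.
- pointer_tip (a point): Tip of the fixed red pointer beside the rim, behind the wheel (winder y = 12 mm), 68 mm above the axis and 2 mm to the winder's +x.
- pawl (a joint): Lift of the bright steel pawl about its pivot, rad. 0: seated between the teeth. Clear of all tooth tips above 0.30. Balanced at about 0.65; pushed beyond that it falls over by its own weight to a stop at 1.05 and stays there. Short of that it falls back on the wheel. 0.1 to 0.17 kg, no spring: 1 to 2 N at the pin.
- pawl_pivot (a point): Pivot of the pawl: 85 mm to the winder's +x of the spindle axis and 3 mm above it, at the wheel's mid-plane; parallel to the spindle.
- lift_pin (a point): Middle of the smooth red lift pin, 10 mm thick, out of the pawl's side, parallel to the spindle (winder y -48 to -6 mm, this point -28), 40 mm from the pivot. Pawl seated: 67 mm to the winder's +x of the wheel's axis, 38 mm above it. Pushed to +x it swings over the pivot (85 mm to +x, 43 above) and ends, thrown over, 107 mm to +x, 36 above.
- spare_bobbin_mid (a point): Bystander: loose white plastic transformer bobbin, 46 x 46 x 46 mm, standing on the bench; its centre.
- tape_roll_mid (a point): Bystander: loose yellow roll of insulating tape, 64 mm across, 19 mm high, lying flat; its centre.
- varnish_mid (a point): Bystander: loose jar of amber varnish, 48 mm across, 105 mm high; its centre, half-way up.
- screwdriver_mid (a point): Bystander: loose screwdriver with a green handle, lying on the bench; its middle.

How it is judged (in metres and radians):
On the way, in this order (a step that is already met when the one before it is completed fails the run):
1. the pawl is lifted clear of the teeth and swung over, with the wheel still in its first notch (value of joint pawl above 0.8 rad and value of joint ratchet_wheel below 0.2 rad), for 0.2 s.
2. the wheel is pushed back towards the next notch with the pawl up (value of joint ratchet_wheel above 0.35 rad and value of joint pawl above 0.8 rad), for 0.1 s.
At the end, for the whole second after the job is handed in: The pawl is down between the teeth (joint below 0.09 rad) and the wheel rests one notch back, white tooth at the pointer (joint between 0.50 and 0.77 rad), both at rest (value of joint pawl below 0.09 rad and value of joint ratchet_wheel between 0.5 and 0.77 rad and velocity of joint ratchet_wheel between -0.05 and 0.05 rad/s and velocity of joint pawl between -0.05 and 0.05 rad/s); the robot touches nothing.
It fails at once if the wheel was let back more than one notch (by nearly two) (value of joint ratchet_wheel above 1.1 rad).
It fails at once if the wheel was wound forward (value of joint ratchet_wheel below -0.35 rad).
It fails at once if the pawl, or the wheel with its handle, was gripped or forced (more than 30 N) (contact force between the fingers and pawl above 30 N or contact force between the fingers and ratchet_wheel above 30 N).
It fails at once if a thing on the bench (spare bobbin, tape roll, varnish jar or screwdriver) was moved by more than 15 mm (distance of any of spare_bobbin_mid, tape_roll_mid, varnish_mid, screwdriver_mid from where it was at the start of the episode above 0.015 m).
It also fails if it takes over 46 s, if anything falls off the work surface, if the arm or the gripper's body presses on something with over 40 N, if the wrist force passes 120 N, or if a joint passes its speed limit or range.

## Working session

There is one attempt and no reset: what is moved stays moved. The work goes in short steps, Python scripts to look and compute and a tool call to move; the robot and the scene stay as the last step left them, time stands still between calls to the robot, and variables do not carry over. Pictures are saved under pics/ and viewed, at most 10 in all, crops included, and the job is handed in when it is done.

Besides the shell and the picture viewer there is one more tool, called after "Emit:" in YAML: its name, and indented under it one key for each argument. servo_tool: Moves the arm, as the interface text tells. Its arguments: {"type":"object","properties":{"commands":{"type":"array"},"squeeze":{"type":"number"}},"required":["commands"]}

```bash
mkdir -p pics; ls; cat > h.py <<'E'
from rig import *
import numpy as np, cv2
from scipy.spatial.transform import Rotation as R
def snap(n,f):
    c=capture(n); cv2.imwrite(f'pics/{f}.png',c['pixels'][:,:,::-1].copy()); np.savez(f'pics/{f}.npz',**c); return c
def w(c,u,v,z=None):
    z=c['z_map'][v,u] if z is None else z
    p=np.array([(u-c['cx'])/c['fx']*z,(v-c['cy'])/c['fy']*z,z])
    M=R.from_rotvec(np.ravel(c['rvec'])).as_matrix()
    return M.T@(p-np.ravel(c['tvec']))
def proj(c,P):
    return cv2.projectPoints(np.float64(P).reshape(-1,1,3),np.float64(np.ravel(c['rvec'])),np.float64(np.ravel(c['tvec'])),np.array([[c['fx'],0,c['cx']],[0,c['fy'],c['cy']],[0,0,1.]]),None)[0].reshape(-1,2)
E
python3 - <<'E'
from h import *
print(sense())
for n in('scene','side'):
    c=snap(n,n+'0'); print(n,c['fx'],c['rvec'],c['tvec'],w(c,320,240))
E
```

```text
pics
{'time_s': 0.0, 'joints': array([-1.48342708e+00,  3.13425345e-01,  1.49849285e+00,  3.76718221e-05,
        1.33099165e+00, -2.23380413e-01]), 'dq': array([ 0.00070962,  0.00025506, -0.00065091,  0.00017967,  0.00015704,
       -0.00189731]), 'tau': array([-1.13557817e-03, -4.12269044e+01, -2.59748125e+01, -2.39046940e-04,
        4.16213574e-03,  1.71244555e-06]), 'eef_pos': array([ 160.51330554, -499.57200539,  230.72670211]), 'ee_rot': array([-6.55829088e-04,  9.87954075e-01,  1.54745961e-01,  6.30052649e-05]), 'force': array([ 0.3454009 ,  0.19691252, -0.05335944]), 'wrist_torque': array([-0.02022421,  0.01300022,  0.01117907]), 'grip_force': 0.0, 'grip_width': 0.9981937428674861}
scene 518.0615690849335 [ 2.08843499  1.69349793 -0.47795885] [ -74.26235122 -424.98953801 1364.47250375] [504.6182912  -33.08501907   2.92236444]
side 582.1471291243834 [ 2.33062578 -0.06763968  0.04048395] [-570.3100937    93.22972432 1184.66190566] [571.80392632  12.8596485   91.14446532]
```

View pics/scene0.png

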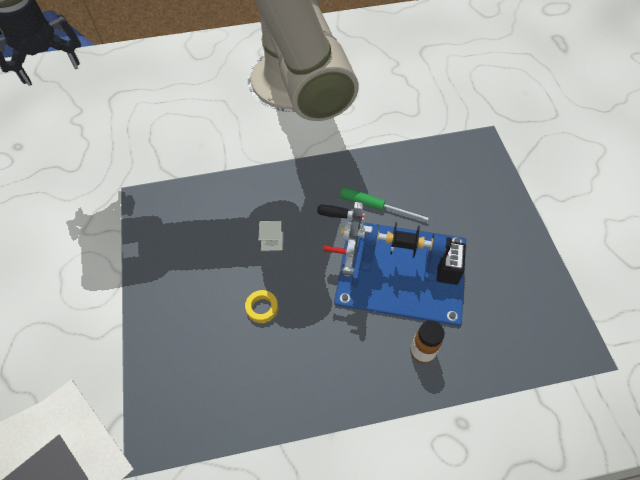

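View pics/side0.png

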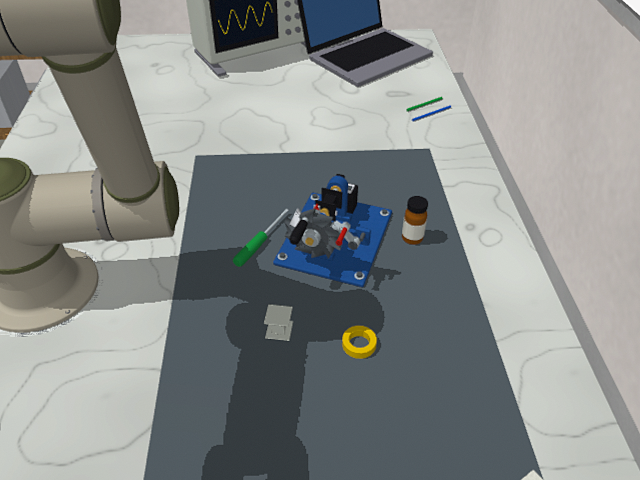

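The scene view has the handle near (335,211), the pin near (335,250) and the winder plate at (335..465, 220..320). In the side view the wheel faces the camera, with the handle at (298,232) and the pin at (343,236). I'll enlarge both.

```bash
python3 - <<'E'
import cv2,numpy as np
a=cv2.imread('pics/scene0.png')[185:335,305:480]; b=cv2.imread('pics/side0.png')[165:290,260:400]
a=cv2.resize(a,None,fx=4,fy=4,interpolation=cv2.INTER_CUBIC)
b=cv2.resize(b,None,fx=4,fy=4,interpolation=cv2.INTER_CUBIC)
cv2.imwrite('pics/ca.png',a);cv2.imwrite('pics/cb.png',b)
E
```

```text
(no output)
```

View pics/ca.png

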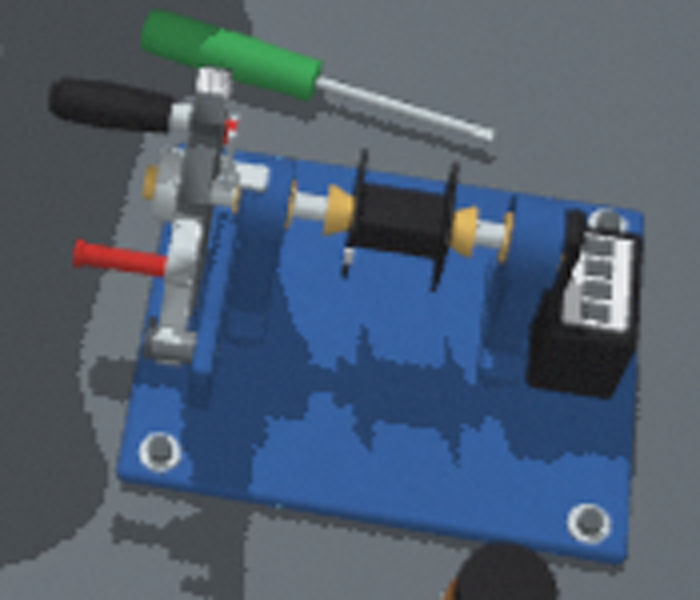

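View pics/cb.png

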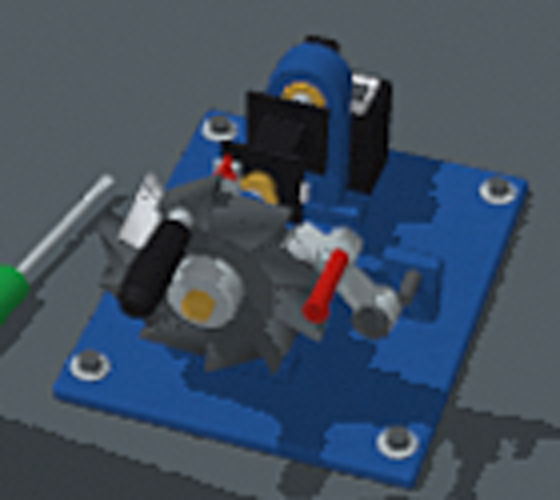

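```bash
cat > fit.py <<'E'
from h import *
from scipy.optimize import least_squares
S=np.load('pics/scene0.npz');D=np.load('pics/side0.npz')
def pts(p):
    x,y,a,q,ox,oy=p
    th=np.deg2rad(110)-q; hx,hz=42*np.cos(th),100+42*np.sin(th); tt=np.deg2rad(124)-q
    L=dict(po=(67,-48,138),ho=(hx,-75,hz),hi=(hx,-17,hz),pt=(2,12,168),
      c1=(ox-100,oy-125,12),c2=(ox+100,oy-125,12),c3=(ox+100,oy+125,12),c4=(ox-100,oy+125,12))
    c,s=np.cos(a),np.sin(a)
    return {k:(x+c*v[0]-s*v[1],y+s*v[0]+c*v[1],v[2]) for k,v in L.items()}
A=dict(po=(78,253),ho=(50,98),hi=(172,112),pt=(231,122),c2=(118,472),c3=(625,553),c4=(643,212))
B=dict(po=(314,308),ho=(136,300),hi=(178,226),pt=(228,156),c1=(55,388),c2=(413,478),c3=(527,182),c4=(212,112))
def res(p,det=False,use=(0,1)):
    P=pts(p);r=[]
    for i,(cam,o,off) in enumerate(((S,A,(305,185)),(D,B,(260,165)))):
        if i not in use: continue
        d=proj(cam,[P[k] for k in o])-[(u/4+off[0],v/4+off[1]) for u,v in o.values()]
        if det: print(dict(zip(o,d.round(1).tolist())))
        r.append(d.ravel())
    return np.concatenate(r)
if __name__=='__main__':
    c=S
    for n,cam,(u,v) in (('pin',S,(335,249)),('handle',S,(330,211)),('pinD',D,(341,236)),('hD',D,(298,233)),('jar',S,(430,330)),('sd',S,(365,199))): print(n,w(cam,u,v).round(0))
    p0=[*w(S,345,225)[:2],0,0,0,60]
    for use in((0,1),(0,),(1,)):
        f=least_squares(res,p0,args=(False,use),loss='soft_l1'); print(use,f.x.round(3),f.cost); res(f.x,True)
E
python3 fit.py
```

```text
pin [610. -26. 143.]
handle [532. -18. 148.]
pinD [608. -34. 144.]
hD [528. -23. 145.]
jar [781. 104. 107.]
sd [436.  82.  25.]
(0, 1) [ 5.59339e+02  2.57160e+01 -3.90000e-01  3.50000e-02  1.56790e+01
  1.02327e+02] 9.578310992110305
{'po': [-0.4, 0.4], 'ho': [0.3, 0.3], 'hi': [0.1, 1.3], 'pt': [0.4, -0.6], 'c2': [-1.9, 0.6], 'c3': [-0.2, 2.0], 'c4': [-0.1, -0.7]}
{'po': [0.3, 0.2], 'ho': [-0.4, 1.0], 'hi': [-0.3, 0.0], 'pt': [-0.5, -1.1], 'c1': [-1.7, -0.8], 'c2': [0.3, -0.1], 'c3': [0.9, -1.5], 'c4': [-1.5, -2.0]}
(0,) [ 5.59170e+02  2.53590e+01 -3.86000e-01 -2.80000e-02  1.39840e+01
  1.03604e+02] 2.5663296976429075
{'po': [-0.4, 0.5], 'ho': [0.2, -0.4], 'hi': [0.0, 0.5], 'pt': [0.2, -0.6], 'c2': [-1.0, -0.0], 'c3': [0.6, 0.8], 'c4': [0.2, -1.8]}
{'po': [0.4, 0.2], 'ho': [-1.6, 1.3], 'hi': [-1.6, 0.3], 'pt': [-0.6, -0.9], 'c1': [-2.3, -1.2], 'c2': [-0.3, -0.8], 'c3': [-0.1, -2.1], 'c4': [-2.5, -2.3]}
(1,) [ 5.59769e+02  2.60100e+01 -3.96000e-01  4.80000e-02  1.69510e+01
  9.95390e+01] 4.27052905018636
{'po': [-0.3, 0.4], 'ho': [0.5, 0.4], 'hi': [0.3, 1.6], 'pt': [0.6, -0.4], 'c2': [-3.5, 1.0], 'c3': [-1.9, 3.1], 'c4': [-1.1, 0.3]}
{'po': [0.3, 0.1], 'ho': [-0.1, 0.8], 'hi': [0.1, -0.1], 'pt': [-0.3, -1.1], 'c1': [-1.4, -0.1], 'c2': [0.5, 1.2], 'c3': [1.8, -0.4], 'c4': [-0.6, -1.3]}
```

The fit agrees to about 2 mm: the winder is at (559.4, 25.7), yaw -0.39, and both depth readings of the pin match it. First I'll shut the fingers and turn the tool's x onto the winder's x.

Emit:
servo_tool:
  commands:
    - [1,[0,0,0],[0,0,0.955]]
    - [1,[0,0,0],[0,0,0.955]]
    - [1,[0,0,0],[0,0,0.955]]
    - [1,[0,0,0],[0,0,0.955]]
    - [1,[0,0,0],[0,0,0.955]]
    - [1,[0,0,0],[0,0,0.955]]
    - [1,[0,0,0],[0,0,0.955]]
    - [1,[0.013,-0.037,0],[0,0,0]]
    - [1,[0.013,-0.037,0],[0,0,0]]
    - [1,[0.013,-0.037,0],[0,0,0]]
  squeeze: 20

```text
time_s: 0.93
eef_pos: [239.2, -410.7, 230.8]
ee_rot: [-0.0, 0.981, -0.194, -0.0]
force: [0.5, -0.6, -0.6]
grip_width: -0.002
grip_force: 0.0
```

```bash
cat >> h.py <<'E'
W0=np.array([559.4,25.7]);YAW=-0.39
def st():
    s=sense();c,n=np.cos(YAW),np.sin(YAW);d=s['eef_pos'][:2]-W0
    r=R.from_quat(np.roll(s['ee_rot'],-1)).as_matrix()
    f=s['force']
    print('t',round(s['time_s'],2),'winder',np.round([c*d[0]+n*d[1],-n*d[0]+c*d[1],s['eef_pos'][2]],1),'toolx yaw',round(np.arctan2(r[1,0],r[0,0]),3),'tz',r[:,2].round(3),'F winder',np.round([c*f[0]+n*f[1],-n*f[0]+c*f[1],f[2]],2),'w',round(s['grip_width'],3),'j6',s['joints'][5].round(2))
E
python3 -c "from h import *;st()"
```

```text
t 0.93 winder [-130.2 -525.3  230.8] toolx yaw -0.391 tz [-0.     0.001 -1.   ] F winder [ 0.67 -0.37 -0.6 ] w -0.002 j6 0.67
```

Emit:
servo_tool:
  commands:
    - [1,[0.013,-0.037,0],[0,0,0]]
    - [1,[0.013,-0.037,0],[0,0,0]]
    - [1,[0.013,-0.037,0],[0,0,0]]
    - [1,[0.013,-0.037,0],[0,0,0]]
    - [1,[0.013,-0.037,0],[0,0,0]]
    - [1,[0.013,-0.037,0],[0,0,0]]
    - [1,[0.013,-0.037,0],[0,0,0]]
    - [1,[0.013,-0.037,0],[0,0,0]]
    - [1,[0.013,-0.037,0],[0,0,0]]
    - [1,[0,0,0],[0,0,0]]

```text
time_s: 1.77
eef_pos: [476.0, -143.6, 231.0]
ee_rot: [-0.001, 0.982, -0.191, 0.0]
force: [0.2, -0.2, -0.0]
grip_width: 0.002
grip_force: 0.0
```

```bash
python3 -c "from h import *;st()"
```

```text
t 1.77 winder [ -12.7 -188.3  231. ] toolx yaw -0.384 tz [ 0.001  0.002 -1.   ] F winder [ 0.27 -0.15 -0.  ] w 0.002 j6 1.42
```

Emit:
servo_tool:
  commands:
    - [1,[0.0105,-0.0292,0],[0,0,0]]
    - [1,[0.0105,-0.0292,0],[0,0,0]]
    - [1,[0.0105,-0.0292,0],[0,0,0]]
    - [1,[0.0105,-0.0292,0],[0,0,0]]
    - [1,[0.0105,-0.0292,0],[0,0,0]]
    - [1,[0,0,0.02],[0,0,0]]
    - [1,[0,0,0.02],[0,0,0]]
    - [1,[0,0,0.015],[0,0,0]]
    - [1,[0,0,0],[0,0,0]]
    - [1,[0,0,0],[0,0,0]]

```text
time_s: 2.6
eef_pos: [577.1, -33.3, 176.0]
ee_rot: [-0.0, 0.981, -0.194, -0.001]
force: [-0.3, 0.5, 0.1]
grip_width: -0.002
grip_force: 0.0
```

```bash
python3 - <<'E'
from h import *
st(); c=snap('side','side1')
cv2.imwrite('pics/s1.png',cv2.resize(c['pixels'][130:290,230:430,::-1].copy(),None,fx=3.5,fy=3.5,interpolation=cv2.INTER_CUBIC))
E
```

```text
t 2.6 winder [ 38.8 -47.9 176. ] toolx yaw -0.389 tz [-0.001  0.    -1.   ] F winder [-0.49  0.3   0.07] w -0.002 j6 1.7
```

View pics/s1.png

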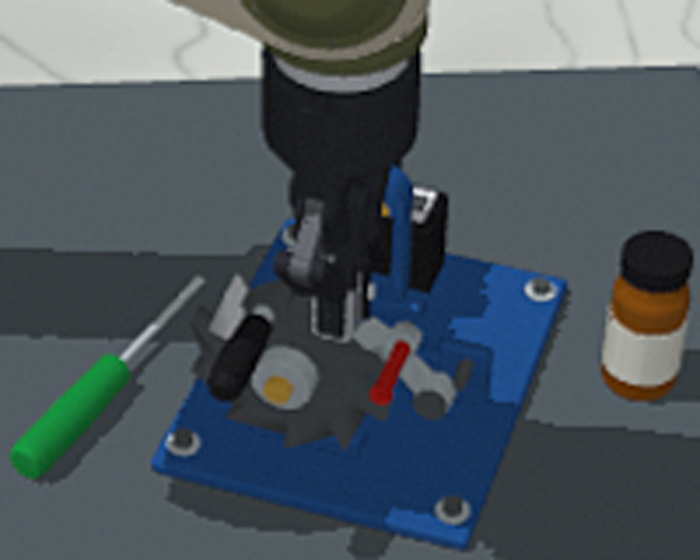

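The shut fingers (tips near (335,325) in the crop) hang between the handle and the red pin, as planned. Now I'll go down beside the pin.

Emit:
servo_tool:
  commands:
    - [1,[0,-0.004,0.01],[0,0,0]]
    - [1,[0,0,0.01],[0,0,0]]
    - [1,[0,0,0.01],[0,0,0]]
    - [1,[0,0,0.01],[0,0,0]]
    - [1,[0,0,0.01],[0,0,0]]
    - [1,[0.003,0,0],[0,0,0]]
    - [1,[0.003,0,0],[0,0,0]]
    - [1,[0.003,0,0],[0,0,0]]
    - [1,[0.003,0,0],[0,0,0]]
    - [1,[0.003,0,0],[0,0,0]]

```text
time_s: 3.48
eef_pos: [593.2, -35.2, 126.7]
ee_rot: [-0.0, 0.981, -0.193, 0.0]
force: [-0.5, 0.0, 0.3]
grip_width: -0.0
grip_force: 0.5
```

```bash
python3 -c "from h import *;st()"
```

```text
t 3.48 winder [ 54.4 -43.5 126.7] toolx yaw -0.389 tz [ 0.001 -0.    -1.   ] F winder [-0.51 -0.19  0.33] w -0.0 j6 1.7
```

Emit:
servo_tool:
  commands:
    - [1,[0.003,0,0],[0,0,0]]
    - [1,[0.003,0,0],[0,0,0]]
    - [1,[0.003,0,0],[0,0,0]]
    - [1,[0.003,0,0],[0,0,0]]
    - [1,[0.003,0,0],[0,0,0]]
    - [1,[0.003,0,0],[0,0,0]]
    - [1,[0.003,0,0],[0,0,0]]
    - [1,[0.003,0,0],[0,0,0]]
    - [1,[0.003,0,0],[0,0,0]]
    - [1,[0.003,0,0],[0,0,0]]

```text
time_s: 4.32
eef_pos: [620.8, -46.6, 126.3]
ee_rot: [-0.0, 0.981, -0.193, 0.0]
force: [-0.1, -0.7, 0.6]
grip_width: -0.003
grip_force: 0.0
```

```bash
python3 - <<'E'
from h import *
st(); c=snap('side','side2')
cv2.imwrite('pics/s2.png',cv2.resize(c['pixels'][130:290,230:430,::-1].copy(),None,fx=3.5,fy=3.5,interpolation=cv2.INTER_CUBIC))
E
```

```text
t 4.32 winder [ 84.3 -43.6 126.3] toolx yaw -0.389 tz [ 0. -0. -1.] F winder [ 0.21 -0.65  0.64] w -0.003 j6 1.7
```

View pics/s2.png

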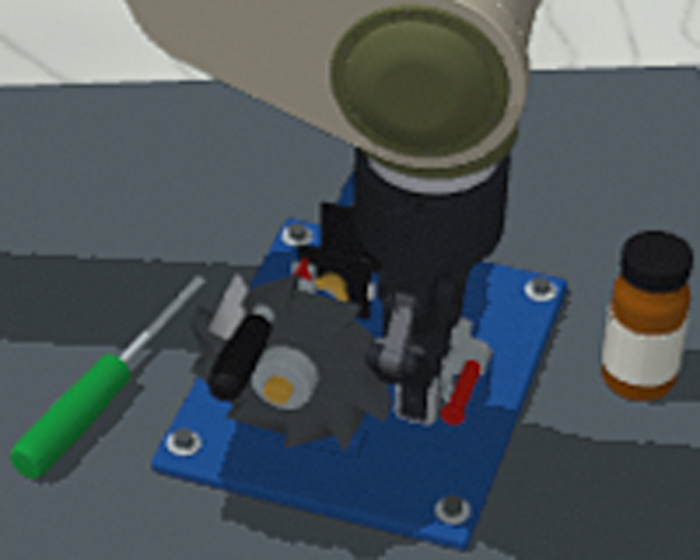

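The pin has swung over to (460,390), clear of the finger and past it. The wheel hasn't moved. Next I'll lift, cross to the -x side of the handle and go down.

Emit:
servo_tool:
  commands:
    - [1,[-0.005,0,-0.015],[0,0,0]]
    - [1,[0,0.004,-0.025],[0,0,0]]
    - [1,[0,0.004,-0.025],[0,0,0]]
    - [1,[-0.033,0,0],[0,0,0]]
    - [1,[-0.035,0,0],[0,0,0]]
    - [1,[-0.035,0,0],[0,0,0]]
    - [1,[-0.032,0,0],[0,0,0]]
    - [1,[0,0,0],[0,0,0]]
    - [1,[0,0,0.02],[0,0,0]]
    - [1,[0,0,0],[0,0,0]]

```text
time_s: 5.2
eef_pos: [486.8, -0.5, 169.4]
ee_rot: [-0.0, 0.981, -0.193, -0.002]
force: [0.3, 0.3, -1.6]
grip_width: 0.003
grip_force: 0.0
```

```bash
python3 -c "from h import *;st()"
```

```text
t 5.2 winder [-57.2 -51.8 169.4] toolx yaw -0.389 tz [-0.003  0.001 -1.   ] F winder [ 0.18  0.41 -1.62] w 0.003 j6 1.72
```

Emit:
servo_tool:
  commands:
    - [1,[0,0,0.015],[0,0,0]]
    - [1,[0,0,0.015],[0,0,0]]
    - [1,[0,0,0.012],[0,0,0]]
    - [1,[0.008,0,0],[0,0,0]]
    - [1,[0.008,0,0],[0,0,0]]
    - [1,[0.003,0,0],[0,0,0]]
    - [1,[0.003,0,0],[0,0,0]]
    - [1,[0.003,0,0],[0,0,0]]
    - [1,[0.003,0,0],[0,0,0]]
    - [1,[0.003,0,0],[0,0,0]]

```text
time_s: 6.03
eef_pos: [516.8, -12.6, 129.6]
ee_rot: [-0.0, 0.981, -0.193, 0.0]
force: [-3.1, 1.1, 2.5]
grip_width: 0.0
grip_force: 1.9
```

```bash
python3 -c "from h import *;st()"
```

```text
t 6.03 winder [-24.8 -51.6 129.6] toolx yaw -0.389 tz [ 0. -0. -1.] F winder [-3.26 -0.14  2.49] w 0.0 j6 1.71
```

The handle is in contact at about 3 N. I'll keep pushing towards x ≈ -12.

Emit:
servo_tool:
  commands:
    - [1,[0.002,0,0],[0,0,0]]
    - [1,[0.002,0,0],[0,0,0]]
    - [1,[0.002,0,0],[0,0,0]]
    - [1,[0.002,0,0],[0,0,0]]
    - [1,[0.002,0,0],[0,0,0]]
    - [1,[0.001,0,0],[0,0,0]]
    - [1,[0,0,0],[0,0,0]]
    - [1,[0,0,0],[0,0,0]]

```text
time_s: 6.7
eef_pos: [527.1, -16.9, 129.3]
ee_rot: [0.0, 0.981, -0.193, 0.001]
force: [-0.2, 0.1, 0.6]
grip_width: 0.002
grip_force: 0.0
```

```bash
python3 - <<'E'
from h import *
st(); c=snap('side','side3')
cv2.imwrite('pics/s3.png',cv2.resize(c['pixels'][165:285,260:390,::-1].copy(),None,fx=5,fy=5,interpolation=cv2.INTER_CUBIC))
E
```

```text
t 6.7 winder [-13.6 -51.6 129.3] toolx yaw -0.389 tz [ 0.001 -0.    -1.   ] F winder [-0.2   0.05  0.59] w 0.002 j6 1.71
```

View pics/s3.png

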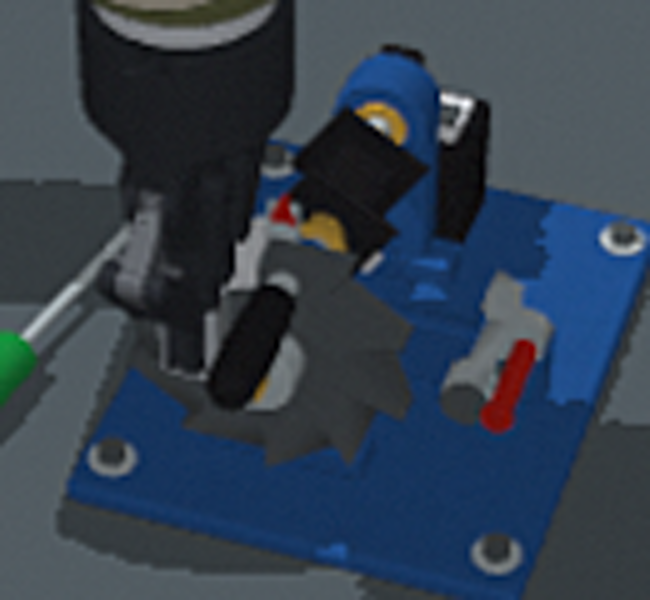

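```bash
python3 - <<'E'
from fit import *
for q in (0,.035,.4,.45,.5,.55,.6,.65):
    c,s=np.cos(YAW),np.sin(YAW)
    T=lambda v:(W0[0]+c*v[0]-s*v[1],W0[1]+s*v[0]+c*v[1],v[2])
    th=np.deg2rad(110)-q;t2=np.deg2rad(124)-q
    P=proj(D,[T((42*np.cos(th),-75,100+42*np.sin(th))),T((42*np.cos(th),-17,100+42*np.sin(th))),T((62*np.cos(t2),-7,100+62*np.sin(t2))),T((2,12,168))])
    print(q,((P-[260,165])*5).round(0).tolist(), 'tool x',round(42*np.cos(th)-21,1))
E
```

```text
0 [[165.0, 380.0], [218.0, 283.0], [177.0, 232.0], [282.0, 190.0]] tool x -35.4
0.035 [[168.0, 380.0], [221.0, 283.0], [181.0, 231.0], [282.0, 190.0]] tool x -34.0
0.4 [[206.0, 386.0], [258.0, 287.0], [232.0, 226.0], [282.0, 190.0]] tool x -18.9
0.45 [[211.0, 387.0], [263.0, 289.0], [240.0, 227.0], [282.0, 190.0]] tool x -16.8
0.5 [[217.0, 389.0], [268.0, 291.0], [247.0, 228.0], [282.0, 190.0]] tool x -14.7
0.55 [[222.0, 391.0], [273.0, 293.0], [255.0, 229.0], [282.0, 190.0]] tool x -12.6
0.6 [[227.0, 393.0], [278.0, 295.0], [262.0, 231.0], [282.0, 190.0]] tool x -10.6
0.65 [[232.0, 395.0], [283.0, 297.0], [270.0, 233.0], [282.0, 190.0]] tool x -8.6
```

From the picture (handle (229,388)→(281,285), tooth tip near (262,222)) the wheel is at about 0.55–0.6. One last small nudge, then back off and cross over to the +x side of the pin.

Emit:
servo_tool:
  commands:
    - [1,[0.0007,0,0],[0,0,0]]
    - [1,[0.0008,0,0],[0,0,0]]
    - [1,[0,0,0],[0,0,0]]
    - [1,[-0.005,0,0],[0,0,0]]
    - [1,[-0.01,0,0],[0,0,0]]
    - [1,[0,0,-0.02],[0,0,0]]
    - [1,[0,0,-0.02],[0,0,0]]
    - [1,[0,0,-0.02],[0,0,0]]
    - [1,[0,0,0],[0,0,0]]
    - [1,[0.03,-0.008,0],[0,0,0]]

```text
time_s: 7.58
eef_pos: [542.6, -14.7, 190.1]
ee_rot: [0.0, 0.981, -0.193, -0.0]
force: [0.5, 0.3, -0.3]
grip_width: -0.003
grip_force: 0.0
```

Emit:
servo_tool:
  commands:
    - [1,[0.035,0,0],[0,0,0]]
    - [1,[0.035,0,0],[0,0,0]]
    - [1,[0.035,0,0],[0,0,0]]
    - [1,[0.03,0,0],[0,0,0]]
    - [1,[0,0,0],[0,0,0]]
    - [1,[0,0,0],[0,0,0]]

```text
time_s: 8.08
eef_pos: [670.3, -67.2, 187.4]
ee_rot: [-0.0, 0.981, -0.194, -0.001]
force: [0.9, -0.3, -1.0]
grip_width: 0.0
grip_force: 0.0
```

```bash
python3 - <<'E'
from h import *
st(); c=snap('side','side4')
cv2.imwrite('pics/s4.png',cv2.resize(c['pixels'][165:285,260:390,::-1].copy(),None,fx=5,fy=5,interpolation=cv2.INTER_CUBIC))
E
```

```text
t 8.08 winder [137.9 -43.8 187.4] toolx yaw -0.39 tz [-0.002  0.    -1.   ] F winder [ 0.89  0.08 -1.  ] w 0.0 j6 1.69
```

View pics/s4.png

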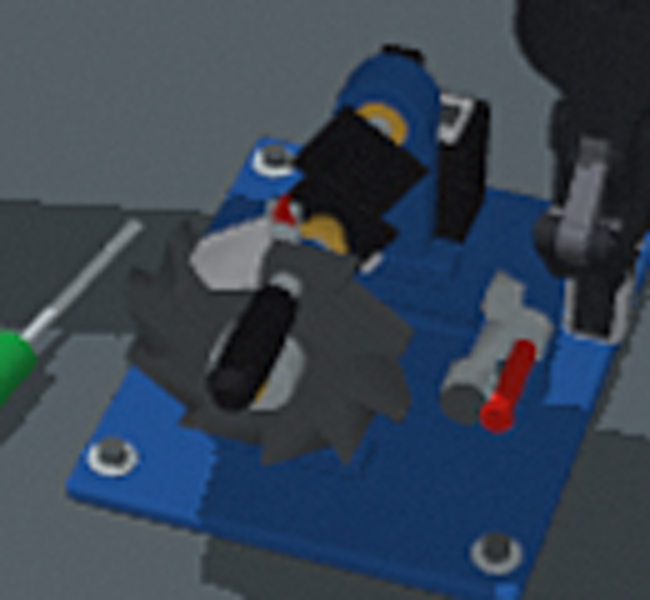

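The white tooth tip (275,225) sits next to the pointer, so the wheel is at about 0.6, and the pin is still over at (515,380). I'll go down on its +x side and tip it back.

Emit:
servo_tool:
  commands:
    - [1,[0,0,0.02],[0,0,0]]
    - [1,[0,0,0.02],[0,0,0]]
    - [1,[0,0,0.02],[0,0,0]]
    - [1,[-0.005,0,0],[0,0,0]]
    - [1,[-0.005,0,0],[0,0,0]]
    - [1,[-0.003,0,0],[0,0,0]]
    - [1,[-0.003,0,0],[0,0,0]]
    - [1,[-0.003,0,0],[0,0,0]]
    - [1,[-0.003,0,0],[0,0,0]]
    - [1,[-0.003,0,0],[0,0,0]]

```text
time_s: 8.97
eef_pos: [646.8, -57.2, 129.9]
ee_rot: [0.0, 0.981, -0.193, 0.001]
force: [0.4, -1.2, -0.5]
grip_width: 0.003
grip_force: 0.3
```

Emit:
servo_tool:
  commands:
    - [1,[-0.003,0,0],[0,0,0]]
    - [1,[-0.003,0,0],[0,0,0]]
    - [1,[-0.003,0,0],[0,0,0]]
    - [1,[-0.003,0,0],[0,0,0]]
    - [1,[0,0,0],[0,0,0]]
    - [1,[0,0,0],[0,0,0]]

```text
time_s: 9.47
eef_pos: [635.7, -52.7, 129.3]
ee_rot: [-0.0, 0.981, -0.193, -0.0]
force: [-0.8, 0.6, 0.7]
grip_width: 0.001
grip_force: 0.0
```

```bash
python3 - <<'E'
from h import *
st(); c=snap('side','side5')
cv2.imwrite('pics/s5.png',cv2.resize(c['pixels'][165:285,260:390,::-1].copy(),None,fx=5,fy=5,interpolation=cv2.INTER_CUBIC))
E
```

```text
t 9.47 winder [100.4 -43.5 129.3] toolx yaw -0.389 tz [-0.  0. -1.] F winder [-0.95  0.28  0.75] w 0.001 j6 1.69
```

View pics/s5.png

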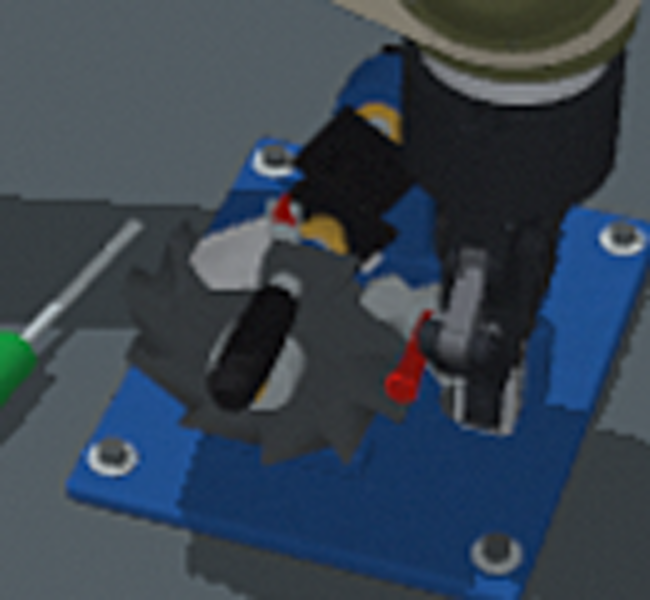

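The pawl has fallen back, with the pin at about (405,375). I'll retreat upwards and compare the pin with its position at the start.

Emit:
servo_tool:
  commands:
    - [1,[0.015,0,0],[0,0,0]]
    - [1,[0.02,0,0],[0,0,0]]
    - [1,[0,0,-0.03],[0,0,0]]
    - [1,[0,0,-0.03],[0,0,0]]
    - [1,[0,0,-0.03],[0,0,0]]
    - [1,[0,0.03,0],[0,0,0]]
    - [1,[0,0.04,0],[0,0,0]]
    - [1,[0,0.04,0],[0,0,0]]
    - [1,[0,0,0],[0,0,0]]
    - [1,[0,0,0],[0,0,0]]

```text
time_s: 10.35
eef_pos: [625.8, -169.7, 219.3]
ee_rot: [-0.0, 0.981, -0.195, -0.0]
force: [0.5, 0.4, 0.3]
grip_width: -0.002
grip_force: 0.0
```

```bash
python3 - <<'E'
from h import *
st(); c=snap('side','side6'); snap('scene','scene6')
def red(p):
    p=p.astype(int); m=(p[...,0]>110)&(p[...,1]<60)&(p[...,2]<60); n,l,s,ce=cv2.connectedComponentsWithStats(m.astype(np.uint8))
    return [(s[i].tolist(),ce[i].round(1).tolist()) for i in range(1,n) if s[i,4]>5]
for f in('side0','side6','scene0','scene6'): print(f,red(np.load(f'pics/{f}.npz')['pixels']))
a=np.load('pics/side0.npz')['pixels'];b=c['pixels']
cr=np.hstack([x[165:285,270:370,::-1] for x in(a,b)])
cv2.imwrite('pics/s6.png',cv2.resize(cr,None,fx=4,fy=4,interpolation=cv2.INTER_CUBIC))
E
```

```text
t 10.35 winder [ 135.7 -155.5  219.3] toolx yaw -0.392 tz [-0.  0. -1.] F winder [0.35 0.58 0.32] w -0.002 j6 1.52
side0 [([315, 204, 4, 6, 15], [316.5, 206.7]), ([336, 227, 11, 19, 89], [340.8, 236.5])]
side6 [([315, 205, 4, 5, 13], [316.4, 207.2]), ([336, 227, 11, 18, 79], [341.3, 236.2])]
scene0 [([323, 245, 23, 9, 110], [333.9, 249.4])]
scene6 [([323, 245, 23, 9, 113], [334.1, 249.5])]
```

View pics/s6.png

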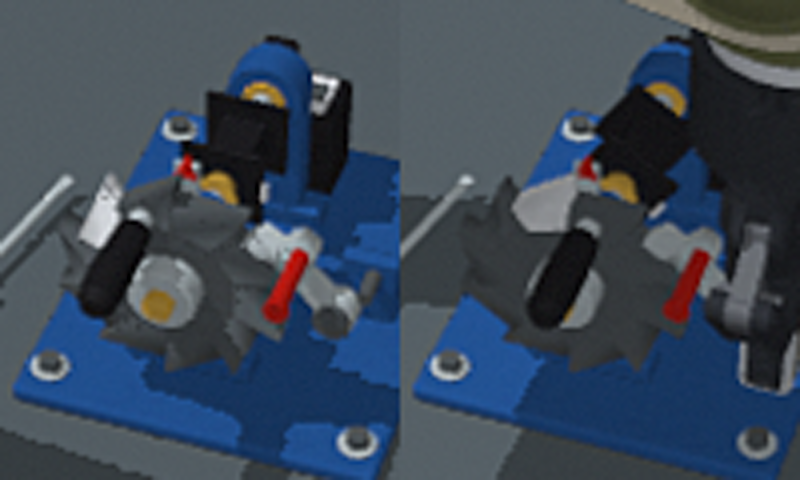

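The pin is back at its seated position within 0.5 px in both cameras. The white tooth is at the pointer, and the fingers are clear of everything. I'll hand in.

```bash
python3 -c "from rig import *;print(finish_job())"
```

```text
the job is handed in; nothing more can be done
None
```

The job is handed in at about 10 s of the 46 s limit: the pawl was thrown over, the wheel pushed back one notch to about 0.6 rad, and the pawl dropped back in; the last pictures show it seated with the white tooth at the pointer, though no verdict came back.

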